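Index the vial carriage to the reader and start the reading

ROBOT

A 7-joint arm with a two-finger parallel gripper is mounted at the origin on a cart in front of the work surface, level with it; the furniture and walls round the work are solid. World frame = base frame: x ahead of the robot, y to its left, z up, the work surface at z = 0. Lengths are in mm, angles in rad, forces in N, time in s.
With the tool pointing down it reaches from about 425 to 975 mm from the base axis. Payload 16.7 kg.
Tool frame: the origin (TCP) lies midway between the tips of the shut fingers; the grasp point (between the pads) lies 19 mm behind it; z points along the fingers, y is the line along which they close (so a half turn about z gives the same grasp; the last joint's range is limited). The gripper opens to 85 mm and grips with 20 to 120 N. Pads are 22 mm wide; open, the fingers measure 114 mm over their backs; the gripper's body (76 mm by 85 mm) begins 54 mm behind the grasp point. The pads swing forward as they close: fully open they stand 13 mm farther back than shut.
Start: joints at [1.069, 0.426, 0.074, 1.606, -0.034, 1.111, -0.067], TCP at [232.564, -633.632, 231.302] pointing down, gripper open.
Joint ranges: [-2.85, 2.85], [-0.5, 2.14], [-1.23, 1.37], [0.21, 2.46], [-1.02, 4.16], [0.16, 2.05], [-2.73, 2.73]. Speed limits (rad/s): [1.89, 1.89, 2.39, 2.39, 3.01, 3.01, 3.01].

INTERFACE

Orientations are given as a unit quaternion [w, x, y, z].
In Python, from workcell import sense, grab_frame, camera_info, job_done gives the robot as it stands.
- The arm moves only by the shell command python3 -m pendant 'ROWS' [FORCE]. ROWS is JSON, a list of rows, each an object with "turn": the turn, a rotation vector about the tool's x, y, z in degrees, a list of three; "dp": the shift along the tool's x, y, z in m, a list of three; "fingers": the closure, from 0 (fully open) to 1 (shut). A call has 1 to 5 rows; each row shifts and turns the commanded pose from where the row before left it, along the tool's axes as they then stand; what a row does not reach is not made up. A row lasts 1/10 s, in which the tool goes at most 50 mm and 8.59 degrees, less where a joint would pass 70% of its speed; a pose out of reach is approached as far as the arm can. A call is refused whole if a number of a shift passes 0.05 or a number of a turn 8.59, either way. A call with a gripper value outside its range is refused whole. The fingers move at their own pace and stop on an object; FORCE is the grip in N (left out, the last holds). Time passes only in rows, so rows that do not move let the fingers close. It gives the time, the measured TCP pose, the force, the opening and the grip force at its end, in the units of the state.
- sense(): the state, without advancing time (a new reading comes with each control period).
- grab_frame(name): name is "scene" or "top" or "wrist"; returns (picture, depth): 480x640x3 uint8, blue, green, red; 480x640 float32, mm along the optical axis (not along the pixel's ray), 0 where there is no reading.
- camera_info(name): a dict with "intrinsics" (3x3 intrinsics, pixels), "T" (4x4, takes a point from camera to world coordinates). Camera axes: x right, y down, z forward; pixel columns grow to the right and rows downward; lengths in mm; the calibration is good to about 2 mm. A picture is of the moment at which its call begins: read the wrist's pose just before it. camera_info takes no time and is no camera call; for the wrist camera it gives the pose at the moment of the call.
- job_done(): hands the job in; it is judged then, once.
The state is a dict: "t": time; "q": joint angles; "joint_velocities": joint speeds; "effort": joint torques, N m; "position": TCP position; "tool_rot": TCP orientation; "wrist_force": force on the tool from outside, world axes, zero at the start; "ft_torque": the same for the moment, N m; "width": finger opening in mm; "grasp_force": force on a finger pad.
Only numpy, scipy, OpenCV 4.12 (cv2) and the standard library are available. Lean on these libraries where they do the work, as an engineer would, in place of code of your own. Each camera call takes 0.05 s, during which the arm holds its last target. There are 200 camera calls.

TASK

Push the vial carriage along its rail until its roller clicks into the detent of the white reader, so that the vial stands before the reader's lens; if the low park stop comes first on the way, push on through its detent. Then press the reader's start button fully down and let it go. Only push: do not touch the vial or lift it out of the carriage, do not press the button before the carriage is in the detent, and leave the other things on the worktop where they are.

Things in the scene. Friction and masses are not known exactly. Their poses are not given: they have to be found in the camera images.
- rail: Aluminium rail fixed to the worktop, 50 mm wide, 500 mm long, upper face 12 mm above the worktop. Origin: centre of its underside, on the worktop. Its y axis runs along the rail (roughly to the robot's left, turned by the rail's yaw), its x axis across it, away from the robot.
- carriage (a joint): Distance in m the carriage has been pushed from its start, growing to the right (the rail's -y), 0 to 0.315. The carriage: a grey block 92 mm across the rail, 100 mm along it, from 14 to 52 mm above the worktop, captive on the rail. It starts near the left end, left of both detents; friction about 1.2 N. A carriage pushed too far can be pushed back from its other end.
- carriage_push (a point): Centre of the carriage's flat left end face (92 mm wide, 38 mm high, facing along the rail's +y), 36 mm above the worktop: push here. Behind this face there is only the bare rail, 12 mm high (end screws 14 mm).
- carriage_mark (a point): Centre of the sprung steel roller (10 mm diameter) on the near side of the carriage, 56 mm toward the robot from the rail's centre line and midway along the carriage, so 50 mm along the rail from the end face. (Given at the roller's rest height.)
- reader_notch (a point): V notch in the middle of the steel cam at the reader's foot, near side of the rail; the carriage is in the detent when its roller stands over this point. From either side: 20 mm ramp up (about 6 N at its top), crest 8 mm before the notch, then the carriage jumps into the notch by itself and the push drops to nothing. Leaving the notch takes about 8 N.
- reader: White reader housing beyond the rail, 56 mm deep, 84 mm wide along the rail, 80 mm high, dark window and lens facing the rail, small screen on top. Origin: on the worktop under the rail's centre line, level with the notch; axes as the rail's; the housing lies 54 to 110 mm along its x. Its place along the rail varies: first or second station from the carriage.
- park_stop_notch (a point): The same notch (same cam and forces) at the foot of the other station, the park stop: a plain low grey block beyond the rail, 50 x 56 mm, 30 mm high, without window or button. Not the place to leave the carriage. Either station may come first; both notches lie on one line along the rail, 100 mm or more apart.
- start_button_top (a point): Top centre of the round grey start button (22 mm diameter, in a black collar of 38 mm diameter whose rim is 9 mm below the button's top) on top of the reader, 101 mm above the worktop.
- start_button (a joint): Travel of the start button in m: 0 released, 0.005 fully down. Pressed vertically down; springs back; about 4 N when fully down.
- vial: Small stoppered vial, 23 mm diameter, 40 mm high, standing 15 mm deep in the carriage's pocket, 18 mm beyond the rail's centre line, midway along the carriage; its top is 77 mm above the worktop. Origin: centre of its underside, z along its axis.
- timer: Bystander: white bench timer, 66 x 70 x 36 mm, loose. Origin: centre of its underside.
- reagent_vial_1: Bystander: small stoppered vial, 23 x 40 mm, loose on the worktop. Origin: centre of its underside.
- reagent_vial_2: Bystander: small stoppered vial, 23 x 40 mm, loose on the worktop. Origin: centre of its underside.
- petri_dish_2: Bystander: round dish, 59 mm diameter, 15 mm high, loose on the worktop. Origin: centre of its underside.

How it is judged (in metres and radians):
On the way, in this order (a step that is already met when the one before it is completed fails the run):
1. the carriage rests in the reader's detent (horizontal distance between carriage_mark and reader_notch below 0.004 m and velocity of joint carriage between -0.005 and 0.005 m/s), for 0.3 s.
2. the start button is pressed down with the carriage in the detent (horizontal distance between carriage_mark and reader_notch below 0.004 m and value of joint start_button above 0.004 m), for 0.05 s.
At the end, for the whole second after the job is handed in: The carriage stands in the reader's detent (roller within 4 mm of the notch) at rest, the vial is upright in its pocket, and the start button, pressed at least 4 mm down after the carriage was seated, is released again (all of step 1 and value of joint start_button below 0.001 m and z of vial in the frame of carriage_mark between 0.014 and 0.022 m and angle between vial's own z axis and vertical below 0.15 rad); the robot touches nothing.
It fails at once if the robot touches the vial (contact force between any of the arm, the fingers and vial above 0.5 N).
It fails at once if the vial leaves its pocket (z of vial in the frame of carriage_mark above 0.028 m).
It fails at once if the start button is pressed while the carriage is not in the reader's detent (not (horizontal distance between carriage_mark and reader_notch below 0.004 m) and value of joint start_button above 0.003 m).
It fails at once if a bystander is disturbed (distance of any of timer, reagent_vial_1, reagent_vial_2, petri_dish_2 from where it was at the start of the episode above 0.015 m).
It also fails if it takes over 54 s, if anything falls off the work surface, if the arm or the gripper's body presses on something with over 40 N, if the wrist force passes 120 N, or if a joint passes its speed limit or range.

## Working session

There is one attempt and no reset: what is moved stays moved. The work goes in short steps, Python scripts to look and compute and a shell command to move; the robot and the scene stay as the last step left them, time stands still between calls to the robot, and variables do not carry over. Pictures are saved under pics/ and viewed, at most 10 in all, crops included, and the job is handed in when it is done.

```bash
mkdir -p pics; python3 - <<'E'
from workcell import *
import cv2,numpy as np
s=sense();print({k:np.round(s[k],3).tolist() for k in s})
for n in("scene","top"):
    p,d=grab_frame(n);cv2.imwrite(f"pics/{n}0.png",p);np.save(f"{n}0.npy",d)
    c=camera_info(n);print(n,np.round(c["intrinsics"],1).tolist(),np.round(c["T"],3).tolist())
E
```

```text
{'t': 0.0, 'q': [1.07, 0.427, 0.074, 1.607, -0.034, 1.111, -0.067], 'joint_velocities': [-0.001, -0.002, 0.0, -0.001, -0.001, -0.0, 0.002], 'effort': [-0.0, -94.981, 3.76, -46.351, 0.019, 0.01, 0.0], 'position': [232.422, -633.286, 230.61], 'tool_rot': [-0.001, 0.985, 0.175, -0.0], 'wrist_force': [0.29, 0.858, -0.614], 'ft_torque': [0.036, -0.015, 0.002], 'grasp_force': 0.0, 'width': 85.01}
scene [[454.7, 0.0, 315.2], [0.0, 454.7, 235.3], [0.0, 0.0, 1.0]] [[-0.641, -0.345, 0.686, -73.829], [-0.767, 0.309, -0.562, 538.935], [-0.018, -0.886, -0.463, 564.055], [0.0, 0.0, 0.0, 1.0]]
top [[474.7, 0.0, 311.4], [0.0, 474.7, 233.7], [0.0, 0.0, 1.0]] [[0.007, -0.994, 0.111, 514.049], [-1.0, -0.006, 0.01, -52.268], [-0.009, -0.111, -0.994, 1424.833], [0.0, 0.0, 0.0, 1.0]]
```

View pics/top0.png

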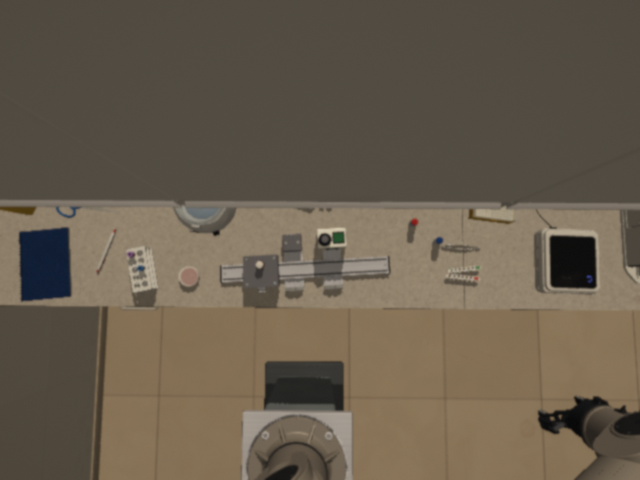

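View pics/scene0.png

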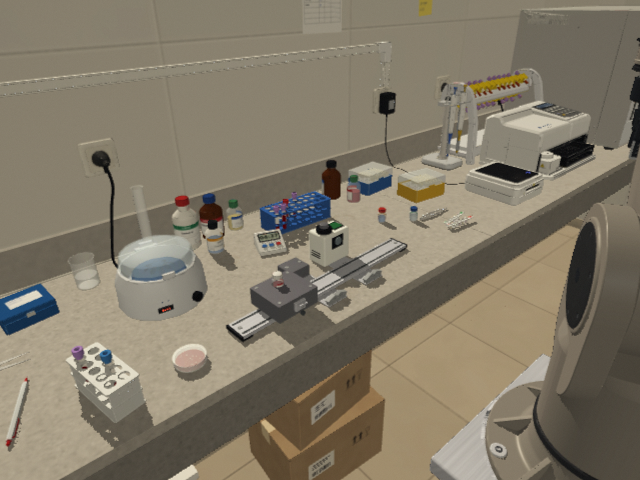

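Top view: carriage at (261,271), park stop (292,245) comes first, reader at (332,238) with button near (325,239); rail runs from (221,274) to (389,265), cam notches near (294,286) and (333,285). Petri dish at (189,277), left of the rail.

```bash
cat > h.py <<'E'
import numpy as np,cv2
from workcell import *
def ray(c,u,v,z):
    K=np.array(c["intrinsics"]);T=np.array(c["T"])
    r=T[:3,:3]@np.linalg.solve(K,[u,v,1]);o=T[:3,3]
    return o+r*(z-o[2])/r[2]
def cloud(c,d):
    K=np.array(c["intrinsics"]);T=np.array(c["T"])
    v,u=np.indices(d.shape);X=np.stack([(u-K[0,2])/K[0,0]*d,(v-K[1,2])/K[1,1]*d,d],-1)
    return X@T[:3,:3].T+T[:3,3]
E
python3 - <<'E'
from h import *
c=camera_info("top");d=np.load("top0.npy")
P=cloud(c,d)
for n,u,v,z in[("railL",221,274,12),("railR",389,265,12),("carr",261,271,52),("notch1",294,286,10),("notch2",333,285,10),("button",325,239,101),("petri",189,277,15),("stop",292,245,30),("shelf",320,203,0),("shelf2",320,100,0)]:
    print(n,ray(c,u,v,z).round(),P[v,u].round())
p=cv2.imread("pics/top0.png")[190:320,170:420];cv2.imwrite("pics/topc.png",cv2.resize(p,None,fx=3.2,fy=3.2,interpolation=cv2.INTER_CUBIC))
E
```

```text
railL [550. 230.  12.] [550. 229.  16.]
railR [ 580. -269.   12.] [ 580. -269.   10.]
carr [558. 107.  52.] [558. 106.  55.]
notch1 [516.  13.  10.] [516.  13.   8.]
notch2 [ 520. -103.   10.] [ 520. -103.   15.]
button [647. -77. 101.] [647. -77. 104.]
petri [540. 324.  15.] [540. 324.  14.]
stop [636.  19.  30.] [636.  19.  35.]
shelf [768. -63.   0.] [634. -57. 748.]
shelf2 [1093.  -61.    0.] [ 631.  -54. 1137.]
```

View pics/topc.png

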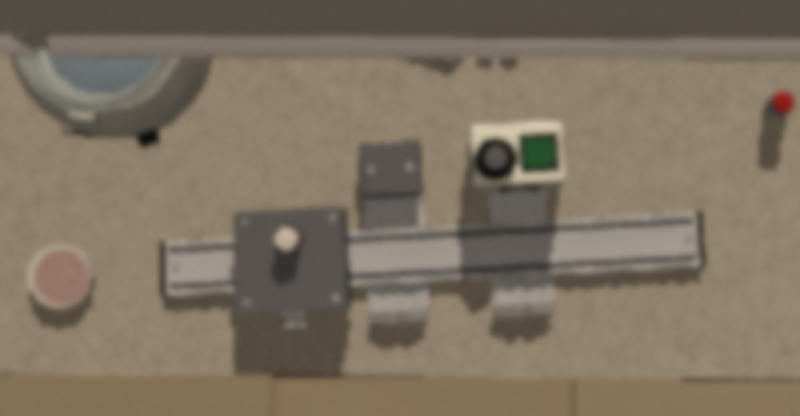

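The top view confirms park stop first, reader second, with the dish left of the rail. Fingers shut and aligned with the rail (yaw about 3.4°), I go round to the left end at height.

```bash
python3 -m pendant '[{"turn":[0,0,8.35],"dp":[0,0,0],"fingers":1},{"turn":[0,0,8.35],"dp":[0,0,0],"fingers":1},{"turn":[0,0,0],"dp":[0,0,0],"fingers":1}]' 40
python3 -m pendant '[{"turn":[0,0,0],"dp":[0.035,-0.035,0],"fingers":1},{"turn":[0,0,0],"dp":[0.035,-0.035,0],"fingers":1},{"turn":[0,0,0],"dp":[0.035,-0.035,0],"fingers":1},{"turn":[0,0,0],"dp":[0.035,-0.035,0],"fingers":1},{"turn":[0,0,0],"dp":[0.035,-0.035,0],"fingers":1}]'
python3 -m pendant '[{"turn":[0,0,0],"dp":[0.035,-0.035,0],"fingers":1},{"turn":[0,0,0],"dp":[0.035,-0.035,0],"fingers":1},{"turn":[0,0,0],"dp":[0.035,-0.035,0],"fingers":1},{"turn":[0,0,0],"dp":[0.035,-0.035,0],"fingers":1},{"turn":[0,0,0],"dp":[0.035,-0.035,0],"fingers":1}]'
```

```text
t: 0.4
position: [232.6, -633.4, 230.9]
tool_rot: [-0.0, 1.0, 0.029, -0.0]
wrist_force: [-0.0, 0.3, -0.3]
width: 44.0
grasp_force: 0.0
t: 0.9
position: [397.7, -446.7, 231.3]
tool_rot: [0.0, 0.999, 0.033, -0.0]
wrist_force: [1.8, -0.6, -0.1]
width: 0.0
grasp_force: 0.0
t: 1.4
position: [561.9, -261.5, 231.4]
tool_rot: [0.0, 0.999, 0.033, 0.0]
wrist_force: [0.3, -0.4, 1.1]
width: -0.0
grasp_force: 0.0
```

```bash
python3 - <<'E'
from h import *
s=sense();print(s["position"],np.round(s["tool_rot"],4),s["q"],s["wrist_force"],s["width"])
a=2*np.arctan2(s["tool_rot"][2],s["tool_rot"][1]);print("yaw deg",np.degrees(a))
E
```

```text
[ 561.85823354 -261.45122033  231.41488161] [1.000e-04 9.995e-01 3.270e-02 0.000e+00] [ 0.38094116  0.3380868  -0.06240946  1.73057524  0.02361133  1.07353447
 -1.19459107] [ 0.26288969 -0.35445243  1.07924263] -0.0054341662923810255
yaw deg 3.747785294531507
```

```bash
python3 -m pendant '[{"turn":[0,0,0],"dp":[0.004,-0.045,0],"fingers":1},{"turn":[0,0,0],"dp":[0.004,-0.045,0],"fingers":1},{"turn":[0,0,0],"dp":[0.002,-0.045,0],"fingers":1},{"turn":[0,0,0],"dp":[0.002,-0.045,0],"fingers":1},{"turn":[0,0,0],"dp":[0,0,0],"fingers":1}]'
python3 - <<'E'
from h import *
import pickle
c=camera_info("wrist");p,d=grab_frame("wrist");cv2.imwrite("pics/w1.png",p);np.save("w1.npy",d);pickle.dump(c,open("w1.pkl","wb"));print(np.round(c["T"],2),c["intrinsics"])
E
```

```text
t: 1.9
position: [562.0, -76.0, 231.5]
tool_rot: [-0.001, 0.999, 0.037, 0.0]
wrist_force: [0.6, -0.8, 0.1]
width: -0.5
grasp_force: 0.0
[[ 7.0000e-02 -9.6000e-01 -2.7000e-01  6.2933e+02]
 [-1.0000e+00 -7.0000e-02 -2.0000e-02 -7.1870e+01]
 [-0.0000e+00  2.7000e-01 -9.6000e-01  3.7459e+02]
 [ 0.0000e+00  0.0000e+00  0.0000e+00  1.0000e+00]] [[358.59574064   0.         319.2884149 ]
 [  0.         358.59574064 235.90966295]
 [  0.           0.           1.        ]]
```

View pics/w1.png

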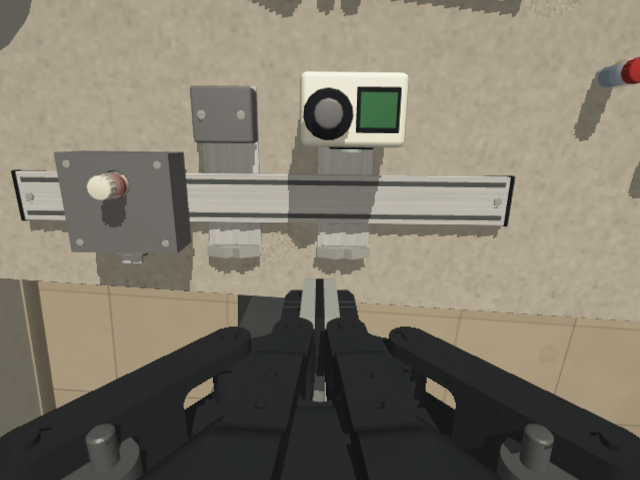

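Wrist view: reader top spans (301–407, 72–147), button centre (328,113), carriage top corners (57,153), (184,151), (189,250), (68,252), cams centred at (235,252) and (343,253), rail ends (18,196) and (511,202).

```bash
python3 - <<'E'
from h import *
import pickle
c=pickle.load(open("w1.pkl","rb"));d=np.load("w1.npy");P=cloud(c,d)
r=lambda u,v,z:ray(c,u,v,z).round(1)
L=r(18,196,12);R=r(511,202,12);print("rail",L,R,np.degrees(np.arctan2(R[0]-L[0],L[1]-R[1])))
cc=[r(*q,52) for q in[(57,153),(184,151),(189,250),(68,252)]];print("car",cc,np.mean(cc,0))
rd=[r(*q,80) for q in[(301,72),(408,72),(406,147),(301,145)]];print("reader",rd,np.mean(rd,0))
print("button",r(328,113,101),P[113,328].round(1));
for u,v in[(208,255),(235,255),(260,255),(317,255),(342,255),(369,255),(125,153),(130,258),(342,245)]:print(u,v,P[v,u].round(1))
st=[r(*q,30) for q in[(191,86),(256,86),(258,142),(194,142)]];print("stop",np.mean(st,0))
E
```

```text
rail [548.5 230.8  12. ] [ 579.4 -271.2   12. ] 3.5223280255029814
car [array([598.5, 157.5,  52. ]), array([608.4,  46.1,  52. ]), array([517.3,  43.8,  52. ]), array([506.8, 158.2,  52. ])] [557.75 101.4   52.  ]
reader [array([675.2, -54.1,  80. ]), array([ 681.1, -134.8,   80. ]), array([ 626.4, -140.9,   80. ]), array([621.8, -57.3,  80. ])] [651.125 -96.775  80.   ]
button [646.1 -76.4 101. ] [646.1 -76.4 101.3]
208 255 [4.95e+02 4.17e+01 1.00e-01]
235 255 [503.6   8.   18.3]
260 255 [499.4 -15.4   0.6]
317 255 [508.7 -77.7  14.4]
342 255 [ 511.4 -103.8   16.8]
369 255 [ 512.7 -132.5   14.3]
125 153 [603.   97.   53.7]
130 258 [501.1 105.6  41.5]
342 245 [ 518.7 -103.9    4.6]
stop [642.225  16.15   30.   ]
```

```bash
python3 -m pendant '[{"turn":[0,0,0],"dp":[0.004,-0.05,0],"fingers":1},{"turn":[0,0,0],"dp":[0.004,-0.045,0],"fingers":1},{"turn":[0,0,0],"dp":[0.002,-0.045,0],"fingers":1},{"turn":[0,0,0],"dp":[0.002,-0.045,0],"fingers":1},{"turn":[0,0,0],"dp":[0,-0.045,0],"fingers":1}]'
python3 -m pendant '[{"turn":[0,0,0],"dp":[0,-0.045,0],"fingers":1},{"turn":[0,0,0],"dp":[0,0,0],"fingers":1}]'
```

```text
t: 2.45
position: [560.3, 148.0, 231.4]
tool_rot: [0.0, 1.0, 0.031, 0.0]
wrist_force: [0.8, -0.7, 0.2]
width: -0.3
grasp_force: 0.0
t: 2.65
position: [556.3, 198.3, 231.3]
tool_rot: [-0.001, 0.999, 0.035, -0.0]
wrist_force: [-0.2, 0.8, 1.0]
width: -0.4
grasp_force: 0.0
```

```bash
python3 -m pendant '[{"turn":[0,0,0],"dp":[-0.006,0,0.045],"fingers":1},{"turn":[0,0,0],"dp":[0,0,0.045],"fingers":1},{"turn":[0,0,0],"dp":[0,0,0.045],"fingers":1},{"turn":[0,0,0],"dp":[0,0,0.035],"fingers":1},{"turn":[0,0,0],"dp":[0,0,0],"fingers":1}]'
python3 -m pendant '[{"turn":[0,0,0],"dp":[0,0,0.028],"fingers":1},{"turn":[0,0,0],"dp":[0,0,0],"fingers":1},{"turn":[0,0,0],"dp":[0,0,0],"fingers":1}]'
python3 -m pendant '[{"turn":[0,0,0],"dp":[0,0.01,0],"fingers":1},{"turn":[0,0,0],"dp":[0,0.006,0],"fingers":1},{"turn":[0,0,0],"dp":[0,0.006,0],"fingers":1},{"turn":[0,0,0],"dp":[0,0.006,0],"fingers":1},{"turn":[0,0,0],"dp":[0,0,0],"fingers":1}]'
python3 - <<'E'
from h import *
import pickle
s=sense();print(s["position"],s["tool_rot"],s["wrist_force"])
c=camera_info("wrist");p,d=grab_frame("wrist");cv2.imwrite("pics/w2.png",p);np.save("w2.npy",d);pickle.dump(c,open("w2.pkl","wb"))
E
```

```text
t: 3.15
position: [549.0, 189.9, 57.1]
tool_rot: [0.001, 1.0, 0.031, -0.003]
wrist_force: [-0.4, -0.4, 0.3]
width: 0.2
grasp_force: 0.0
t: 3.45
position: [552.1, 191.8, 34.9]
tool_rot: [-0.0, 1.0, 0.03, 0.0]
wrist_force: [-0.2, -0.9, 0.8]
width: -0.1
grasp_force: 0.0
t: 3.95
position: [553.3, 162.7, 33.6]
tool_rot: [0.0, 1.0, 0.03, 0.0]
wrist_force: [-0.5, -0.0, -0.3]
width: -0.3
grasp_force: 0.0
[553.33085432 162.72393452  33.60377995] [1.77793848e-04 9.99564506e-01 2.95085292e-02 1.16659078e-04] [-0.52404964 -0.0346667  -0.29038357]
```

View pics/w2.png

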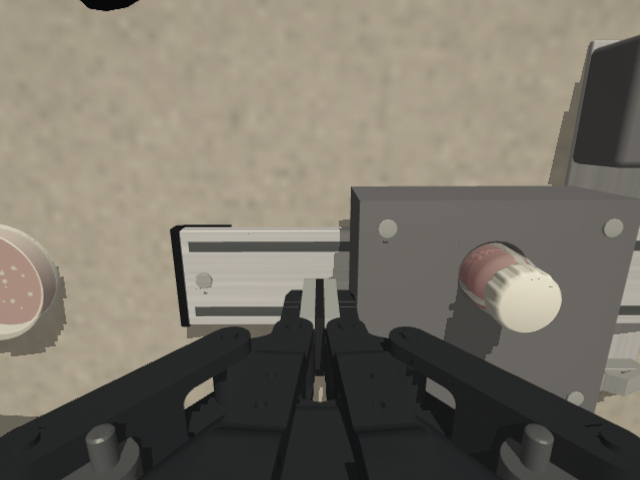

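The fingertips stand right behind the carriage's left face (edge near column 355), inside its width. Now pushing through the park stop to about 55 mm short of the reader.

```bash
python3 -m pendant '[{"turn":[0,0,0],"dp":[0,0.005,0],"fingers":1},{"turn":[0,0,0],"dp":[0,0.005,0],"fingers":1},{"turn":[0,0,0],"dp":[0,0.01,0],"fingers":1},{"turn":[0,0,0],"dp":[0,0.01,0],"fingers":1},{"turn":[0,0,0],"dp":[0,0.01,0],"fingers":1}]'
python3 -m pendant '[{"turn":[0,0,0],"dp":[0,0.01,0],"fingers":1},{"turn":[0,0,0],"dp":[0,0.01,0],"fingers":1},{"turn":[0,0,0],"dp":[0,0.01,0],"fingers":1},{"turn":[0,0,0],"dp":[0,0.01,0],"fingers":1},{"turn":[0,0,0],"dp":[0,0.01,0],"fingers":1}]'
python3 -m pendant '[{"turn":[0,0,0],"dp":[0,0.01,0],"fingers":1},{"turn":[0,0,0],"dp":[0,0.01,0],"fingers":1},{"turn":[0,0,0],"dp":[0,0.01,0],"fingers":1},{"turn":[0,0,0],"dp":[0,0.01,0],"fingers":1},{"turn":[0,0,0],"dp":[0,0.01,0],"fingers":1}]'
python3 -m pendant '[{"turn":[0,0,0],"dp":[0,0.005,0],"fingers":1},{"turn":[0,0,0],"dp":[0,0.005,0],"fingers":1},{"turn":[0,0,0],"dp":[0,0,0],"fingers":1},{"turn":[0,0,0],"dp":[0,0,0],"fingers":1}]'
python3 - <<'E'
from h import *
import pickle
s=sense();print(s["position"],s["tool_rot"],s["wrist_force"])
c=camera_info("wrist");p,d=grab_frame("wrist");cv2.imwrite("pics/w3.png",p);np.save("w3.npy",d);pickle.dump(c,open("w3.pkl","wb"))
E
```

```text
t: 4.5
position: [555.6, 122.9, 33.3]
tool_rot: [0.0, 1.0, 0.03, -0.0]
wrist_force: [0.6, 2.6, 0.6]
width: 0.1
grasp_force: 1.0
t: 5.0
position: [558.5, 74.4, 33.4]
tool_rot: [-0.001, 1.0, 0.03, 0.0]
wrist_force: [-1.1, 15.5, -0.7]
width: 0.1
grasp_force: 8.7
t: 5.5
position: [561.6, 23.2, 33.3]
tool_rot: [0.0, 1.0, 0.03, 0.0]
wrist_force: [1.1, 2.5, 0.7]
width: 0.1
grasp_force: 1.0
t: 5.9
position: [561.9, 14.2, 33.3]
tool_rot: [0.0, 1.0, 0.03, -0.0]
wrist_force: [-0.6, -0.1, 0.2]
width: -0.0
grasp_force: 0.0
[561.92680135  14.2408674   33.25618885] [ 2.23652253e-05  9.99546391e-01  3.01160482e-02 -1.90400552e-04] [-0.57471895 -0.10388705  0.18438448]
```

View pics/w3.png

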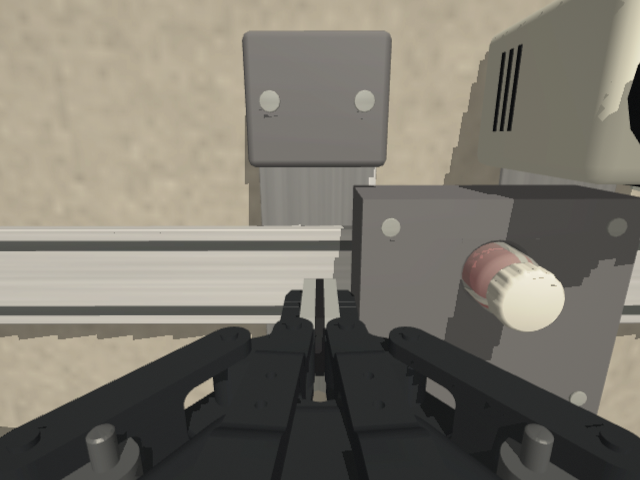

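Carriage is past the park stop, its face still right at the fingertips (edge column ~356). Measuring face versus TCP.

```bash
python3 - <<'E'
from h import *
import pickle
for n,q in(("w2",[(359,205),(360,250)]),("w3",[(362,205),(362,250)])):
    c=pickle.load(open(n+".pkl","rb"));d=np.load(n+".npy");P=cloud(c,d)
    for u,v in q: print(n,ray(c,u,v,52).round(1),[P[v,k].round(0).tolist() for k in range(348,372,4)])
E
```

```text
w2 [598.3 150.7  52. ] [[588.0, 150.0, -1.0], [593.0, 150.0, 24.0], [596.0, 150.0, 40.0], [598.0, 150.0, 53.0], [598.0, 149.0, 52.0], [599.0, 148.0, 54.0]]
w2 [581.7 148.9  52. ] [[569.0, 149.0, 13.0], [574.0, 149.0, 29.0], [580.0, 150.0, 45.0], [582.0, 149.0, 52.0], [582.0, 147.0, 51.0], [582.0, 146.0, 52.0]]
w3 [607.    1.3  52. ] [[598.0, 2.0, 3.0], [598.0, -0.0, 4.0], [603.0, 1.0, 30.0], [606.0, 1.0, 45.0], [607.0, 1.0, 53.0], [607.0, -1.0, 52.0]]
w3 [ 5.905e+02 -2.000e-01  5.200e+01] [[578.0, 1.0, 12.0], [580.0, -0.0, 18.0], [585.0, -0.0, 34.0], [589.0, 0.0, 49.0], [590.0, -1.0, 51.0], [591.0, -2.0, 53.0]]
```

```bash
python3 -m pendant '[{"turn":[0,0,0],"dp":[0,0.006,0],"fingers":1},{"turn":[0,0,0],"dp":[0,0.006,0],"fingers":1},{"turn":[0,0,0],"dp":[0,0.006,0],"fingers":1},{"turn":[0,0,0],"dp":[0,0.006,0],"fingers":1},{"turn":[0,0,0],"dp":[0,0.004,0],"fingers":1}]'
python3 -m pendant '[{"turn":[0,0,0],"dp":[0,0.003,0],"fingers":1},{"turn":[0,0,0],"dp":[0,0.002,0],"fingers":1},{"turn":[0,0,0],"dp":[0,0.002,0],"fingers":1}]'
python3 -m pendant '[{"turn":[0,0,0],"dp":[0,0.002,0],"fingers":1},{"turn":[0,0,0],"dp":[0,0,0],"fingers":1}]'
```

```text
t: 6.45
position: [563.9, -14.2, 33.3]
tool_rot: [-0.0, 1.0, 0.03, 0.0]
wrist_force: [0.3, 4.6, 0.3]
width: -0.2
grasp_force: 2.5
t: 6.75
position: [564.3, -20.3, 33.4]
tool_rot: [-0.0, 1.0, 0.03, 0.0]
wrist_force: [-0.1, 6.7, 0.5]
width: -0.1
grasp_force: 3.0
t: 6.95
position: [564.3, -22.6, 33.3]
tool_rot: [-0.0, 1.0, 0.03, -0.0]
wrist_force: [0.6, 2.8, -0.2]
width: -0.0
grasp_force: 1.6
```

```bash
python3 -m pendant '[{"turn":[0,0,0],"dp":[0,0.002,0],"fingers":1},{"turn":[0,0,0],"dp":[0,0,0],"fingers":1}]'
python3 -m pendant '[{"turn":[0,0,0],"dp":[0,0.002,0],"fingers":1},{"turn":[0,0,0],"dp":[0,0,0],"fingers":1}]'
python3 -m pendant '[{"turn":[0,0,0],"dp":[0,0.002,0],"fingers":1},{"turn":[0,0,0],"dp":[0,0,0],"fingers":1}]'
```

```text
t: 7.15
position: [564.5, -24.6, 33.3]
tool_rot: [-0.0, 1.0, 0.03, 0.0]
wrist_force: [0.7, 3.5, -1.0]
width: 0.1
grasp_force: 1.7
t: 7.35
position: [564.7, -26.7, 33.4]
tool_rot: [-0.0, 1.0, 0.03, 0.0]
wrist_force: [0.2, 2.8, -0.8]
width: 0.1
grasp_force: 1.6
t: 7.55
position: [564.7, -29.4, 33.3]
tool_rot: [0.0, 1.0, 0.03, -0.0]
wrist_force: [-0.2, -0.8, 0.3]
width: 0.2
grasp_force: 0.1
```

Force dropped to nothing at the expected crest. Checking the gap.

```bash
python3 - <<'E'
from h import *
import pickle
c=camera_info("wrist");p,d=grab_frame("wrist");cv2.imwrite("pics/w4.png",p);P=cloud(c,d)
for v in(205,250):
    q=P[v,340:420];i=np.argmax(q[:,2]>50);print(i+340,q[i].round(1))
print(sense()["position"])
E
python3 -m pendant '[{"turn":[0,0,0],"dp":[0,-0.01,0],"fingers":1},{"turn":[0,0,0],"dp":[0,-0.01,-0.03],"fingers":1},{"turn":[0,0,0],"dp":[0,0,-0.045],"fingers":1},{"turn":[0,0,0],"dp":[0,0,-0.045],"fingers":1},{"turn":[0,0,0],"dp":[0,0,-0.04],"fingers":1}]'
python3 -m pendant '[{"turn":[0,0,0],"dp":[-0.03,0.03,-0.03],"fingers":1},{"turn":[0,0,0],"dp":[-0.03,0.03,0],"fingers":1},{"turn":[0,0,0],"dp":[0,0,0],"fingers":1},{"turn":[0,0,0],"dp":[0,0,0],"fingers":1}]'
python3 - <<'E'
from h import *
import pickle
c=camera_info("wrist");p,d=grab_frame("wrist");cv2.imwrite("pics/w5.png",p);np.save("w5.npy",d);pickle.dump(c,open("w5.pkl","wb"))
E
```

```text
358 [609.8 -40.8  52.3]
357 [593.1 -42.   51.9]
[564.7335945  -29.37337093  33.36474375]
t: 8.1
position: [563.4, -8.0, 195.6]
tool_rot: [0.0, 1.0, 0.03, 0.0]
wrist_force: [-0.0, 0.3, -0.5]
width: -0.0
grasp_force: 0.0
t: 8.5
position: [507.9, -71.3, 222.6]
tool_rot: [0.0, 1.0, 0.029, 0.0]
wrist_force: [0.7, 0.4, 0.1]
width: -0.6
grasp_force: 0.0
```

View pics/w5.png

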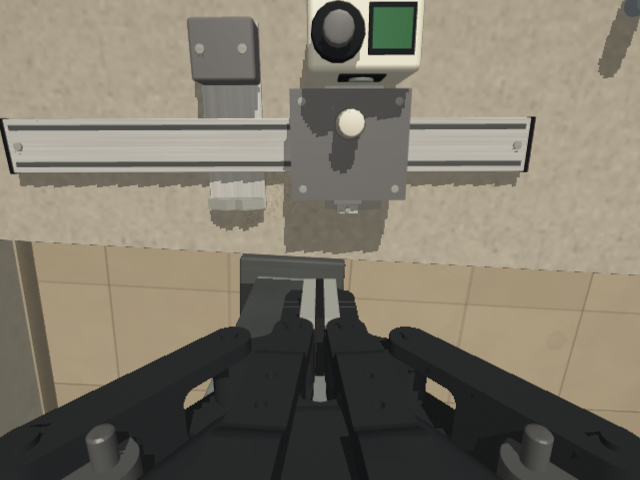

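In this view the carriage top spans columns 290–410 and the vial (350,123); the reader stands at 307–423. Roller bracket at (347,208) hides the cam. I compute the offset along the rail.

```bash
python3 - <<'E'
from h import *
import pickle
c=pickle.load(open("w5.pkl","rb"));d=np.load("w5.npy");P=cloud(c,d)
yaw=np.radians(3.5);ex=np.array([np.cos(yaw),np.sin(yaw)]);ey=np.array([-np.sin(yaw),np.cos(yaw)])
A=(P[...,:2]@ey);X=P[...,:2]@ex;Z=P[...,2]
X0=np.array([564,0])@ex
def span(m,n): 
    print(n,m.sum(),np.percentile(A[m],[.5,1,99,99.5]).round(1), "mid",(np.percentile(A[m],[1,99]).mean()).round(1))
U,V=np.meshgrid(range(640),range(480))
ok=(V<235)&(U>270)&(U<440)
span(ok&(abs(Z-52)<3)&(abs(X-X0)<44),"carriage top")
span(ok&(abs(Z-80)<3)&(X-X0>56),"reader top")
span(ok&(X-X0<-46.5)&(X-X0>-70)&(Z>25),"roller bracket")
cam=ok&(X-X0<-42)&(X-X0>-70)&(Z>5)&(Z<20);span(cam,"cam")
p=cv2.imread("pics/w5.png")[185:225,290:400];cv2.imwrite("pics/w5c.png",cv2.resize(p,None,fx=7,fy=7,interpolation=cv2.INTER_CUBIC))
b=ray(c,338,27,101);print("button",b,P[27,338], "tcp now",sense()["position"])
E
```

```text
carriage top 11897 [-178.1 -177.5  -79.5  -79. ] mid -128.5
reader top 4851 [-176.7 -176.3  -95.2  -95. ] mid -135.8
roller bracket 329 [-140.8 -140.6 -116.3 -116. ] mid -128.4
cam 228 [-163.5 -163.4 -108.6 -108.6] mid -136.0
button [645.58299608 -76.2501804  101.        ] [645.45487773 -76.23497661 101.48201647] tcp now [508.42122096 -70.51332759 222.37008647]
```

View pics/w5c.png

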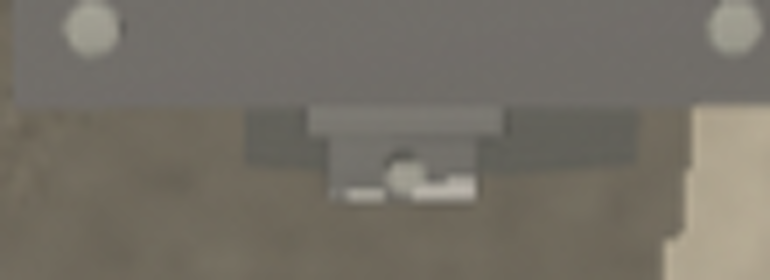

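The crop shows the roller bracket about 7.5 mm short of the cam's middle: it is on the crest and has not jumped in. I go back and push a few mm more.

```bash
python3 -m pendant '[{"turn":[0,0,0],"dp":[0.03,-0.03,0],"fingers":1},{"turn":[0,0,0],"dp":[0.03,-0.03,0],"fingers":1},{"turn":[0,0,0],"dp":[0,0,0.045],"fingers":1},{"turn":[0,0,0],"dp":[0,0,0.045],"fingers":1},{"turn":[0,0,0],"dp":[0,0,0.045],"fingers":1}]'
python3 -m pendant '[{"turn":[0,0,0],"dp":[0,0,0.045],"fingers":1},{"turn":[0,0,0],"dp":[0,0,0.01],"fingers":1},{"turn":[0,0,0],"dp":[0,0,0],"fingers":1},{"turn":[0,0,0],"dp":[0,0.01,0],"fingers":1},{"turn":[0,0,0],"dp":[0,0.007,0],"fingers":1}]'
python3 -m pendant '[{"turn":[0,0,0],"dp":[0,0.001,0],"fingers":1},{"turn":[0,0,0],"dp":[0,0,0],"fingers":1}]'
```

```text
t: 9.05
position: [565.0, -5.6, 85.2]
tool_rot: [-0.0, 1.0, 0.031, 0.0]
wrist_force: [1.9, -0.3, -0.2]
width: 0.2
grasp_force: 0.0
t: 9.55
position: [567.1, -25.4, 34.4]
tool_rot: [0.0, 1.0, 0.03, 0.002]
wrist_force: [-0.0, -0.5, 0.9]
width: 0.3
grasp_force: 0.0
t: 9.75
position: [566.3, -26.2, 33.4]
tool_rot: [0.0, 1.0, 0.029, 0.001]
wrist_force: [-0.3, -0.4, 0.4]
width: -0.2
grasp_force: 0.0
```

```bash
python3 -m pendant '[{"turn":[0,0,0],"dp":[0,0.002,0],"fingers":1},{"turn":[0,0,0],"dp":[0,0.002,0],"fingers":1},{"turn":[0,0,0],"dp":[0,0,0],"fingers":1}]'
python3 -m pendant '[{"turn":[0,0,0],"dp":[0,0.0015,0],"fingers":1},{"turn":[0,0,0],"dp":[0,0,0],"fingers":1}]'
python3 - <<'E'
from h import *
c=camera_info("wrist");p,d=grab_frame("wrist");P=cloud(c,d)
for v in(205,250):
    q=P[v,340:420];i=np.argmax(q[:,2]>50);print(i+340,q[i].round(1))
print(sense()["position"],sense()["wrist_force"])
E
```

```text
t: 10.05
position: [566.0, -29.7, 32.3]
tool_rot: [-0.0, 1.0, 0.03, 0.0]
wrist_force: [-0.5, -0.5, -0.7]
width: 0.1
grasp_force: 0.0
t: 10.25
position: [566.0, -31.1, 32.1]
tool_rot: [0.0, 1.0, 0.03, -0.0]
wrist_force: [-0.3, -0.4, 0.7]
width: 0.0
grasp_force: 0.0
374 [611.2 -48.3  50.4]
373 [594.9 -49.5  51.4]
[565.93185002 -31.02165805  32.13626688] [ 0.03994563  0.75929411 -0.72275986]
```

It jumped: the face moved 7.6 mm ahead with no force. Retreat, rise and go above the button, verifying the seat on the way.

```bash
python3 -m pendant '[{"turn":[0,0,0],"dp":[0,-0.02,0],"fingers":1},{"turn":[0,0,0],"dp":[0,0,-0.045],"fingers":1},{"turn":[0,0,0],"dp":[0,0,-0.045],"fingers":1},{"turn":[0,0,0],"dp":[0,0,-0.045],"fingers":1},{"turn":[0,0,0],"dp":[0,0,-0.035],"fingers":1}]'
python3 -m pendant '[{"turn":[0,0,0],"dp":[0.026,0.024,0],"fingers":1},{"turn":[0,0,0],"dp":[0,0,0],"fingers":1},{"turn":[0,0,0],"dp":[0,0,0],"fingers":1}]'
python3 - <<'E'
from h import *
c=camera_info("wrist");p,d=grab_frame("wrist");cv2.imwrite("pics/w6.png",p);P=cloud(c,d)
yaw=np.radians(3.5);ex=np.array([np.cos(yaw),np.sin(yaw)]);ey=np.array([-np.sin(yaw),np.cos(yaw)])
A=(P[...,:2]@ey);X=P[...,:2]@ex-564*ex[0];Z=P[...,2]
V,U=np.indices(Z.shape);ok=(A>-200)&(A<-60)&(V<300)
for n,m in(("car",ok&(abs(Z-52)<3)&(abs(X)<44)),("reader",ok&(abs(Z-80)<3)&(X>56)),):
    print(n,m.sum(),np.percentile(A[m],[1,99]).round(1),np.percentile(A[m],[1,99]).mean().round(1))
m=ok&(abs(Z-101)<2)&(X>50)&(X<110)&(A>-140);print("button",m.sum(),P[m].mean(0))
print(sense()["position"])
E
```

```text
t: 10.8
position: [565.1, -10.8, 205.0]
tool_rot: [-0.0, 1.0, 0.03, 0.001]
wrist_force: [0.1, -0.2, -0.4]
width: 0.1
grasp_force: 0.0
t: 11.1
position: [592.1, -33.7, 201.9]
tool_rot: [-0.0, 1.0, 0.03, -0.0]
wrist_force: [-1.2, 1.3, -0.3]
width: -0.1
grasp_force: 0.0
car 10543 [-185.1  -86.8] -135.9
reader 5925 [-175.9  -95.2] -135.5
button 777 [646.58162026 -76.2890032  101.15754549]
[591.66395541 -33.16357492 201.68132254]
```

Seated within about 0.5 mm. Now the button.

```bash
python3 -m pendant '[{"turn":[0,0,0],"dp":[0.026,0.023,0],"fingers":1},{"turn":[0,0,0],"dp":[0.026,0.023,0],"fingers":1},{"turn":[0,0,0],"dp":[0,0,0.04],"fingers":1},{"turn":[0,0,0],"dp":[0,0,0.04],"fingers":1},{"turn":[0,0,0],"dp":[0,0,0],"fingers":1}]'
python3 -m pendant '[{"turn":[0,0,0],"dp":[0,0,0.01],"fingers":1},{"turn":[0,0,0],"dp":[0,0,0],"fingers":1},{"turn":[0,0,0],"dp":[0,0,0],"fingers":1}]'
```

```text
t: 11.65
position: [643.2, -75.3, 116.8]
tool_rot: [-0.001, 1.0, 0.031, -0.004]
wrist_force: [-1.1, 0.1, -0.1]
width: -0.1
grasp_force: 0.0
t: 11.95
position: [647.6, -76.0, 113.8]
tool_rot: [0.0, 1.0, 0.03, 0.001]
wrist_force: [0.4, 1.1, 0.0]
width: 0.1
grasp_force: 0.0
```

```bash
python3 -m pendant '[{"turn":[0,0,0],"dp":[0,0,0.009],"fingers":1},{"turn":[0,0,0],"dp":[0,0,0.003],"fingers":1},{"turn":[0,0,0],"dp":[0,0,0.003],"fingers":1},{"turn":[0,0,0],"dp":[0,0,0],"fingers":1}]'
python3 -m pendant '[{"turn":[0,0,0],"dp":[0,0,0.0015],"fingers":1},{"turn":[0,0,0],"dp":[0,0,0],"fingers":1},{"turn":[0,0,0],"dp":[0,0,0],"fingers":1}]'
python3 -m pendant '[{"turn":[0,0,0],"dp":[0,0,0.0015],"fingers":1},{"turn":[0,0,0],"dp":[0,0,0],"fingers":1},{"turn":[0,0,0],"dp":[0,0,0],"fingers":1}]'
```

```text
t: 12.35
position: [646.9, -76.2, 97.1]
tool_rot: [-0.0, 1.0, 0.03, 0.0]
wrist_force: [0.4, -0.6, 2.8]
width: -0.0
grasp_force: 1.6
t: 12.65
position: [647.0, -76.2, 96.1]
tool_rot: [0.0, 1.0, 0.03, 0.0]
wrist_force: [-1.3, -0.3, 6.9]
width: 0.3
grasp_force: 3.3
t: 12.95
position: [647.0, -76.2, 95.8]
tool_rot: [0.0, 1.0, 0.03, 0.0]
wrist_force: [-8.4, -0.3, 21.8]
width: 0.1
grasp_force: 11.3
```

Fully down (hard stop: 21.8 N at z 95.8). Release and retreat.

```bash
python3 -m pendant '[{"turn":[0,0,0],"dp":[0,0,-0.01],"fingers":1},{"turn":[0,0,0],"dp":[0,0,-0.03],"fingers":1},{"turn":[0,0,0],"dp":[0,0,-0.04],"fingers":1},{"turn":[0,0,0],"dp":[0,0,-0.04],"fingers":1},{"turn":[0,0,0],"dp":[-0.03,-0.03,0],"fingers":1}]'
python3 -m pendant '[{"turn":[0,0,0],"dp":[-0.03,-0.03,0],"fingers":1},{"turn":[0,0,0],"dp":[0,0,0],"fingers":1},{"turn":[0,0,0],"dp":[0,0,0],"fingers":1},{"turn":[0,0,0],"dp":[0,0,0],"fingers":1}]'
python3 - <<'E'
from h import *
c=camera_info("wrist");p,d=grab_frame("wrist");cv2.imwrite("pics/w7.png",p);P=cloud(c,d)
yaw=np.radians(3.5);ex=np.array([np.cos(yaw),np.sin(yaw)]);ey=np.array([-np.sin(yaw),np.cos(yaw)])
A=(P[...,:2]@ey);X=P[...,:2]@ex-564*ex[0];Z=P[...,2]
V,U=np.indices(Z.shape);ok=(A>-200)&(A<-60)&(V<300)
for n,m in(("car",ok&(abs(Z-52)<3)&(abs(X)<44)),("reader",ok&(abs(Z-80)<3)&(X>56)),):
    print(n,m.sum(),np.percentile(A[m],[1,99]).mean().round(1))
m=ok&(abs(Z-100)<6)&(X>50)&(X<110)&(np.hypot(P[...,0]-646,P[...,1]+76.3)<9);print("button z",m.sum(),np.median(Z[m]))
E
```

```text
t: 13.45
position: [619.4, -51.0, 219.5]
tool_rot: [0.001, 1.0, 0.028, 0.004]
wrist_force: [0.2, 1.6, 0.6]
width: -0.1
grasp_force: 0.0
t: 13.85
position: [583.8, -20.6, 214.3]
tool_rot: [0.0, 1.0, 0.03, 0.0]
wrist_force: [1.0, 0.4, -0.2]
width: -0.3
grasp_force: 0.0
car 10108 -135.8
reader 5497 -135.4
button z 537 101.33993987135784
```

View pics/w7.png

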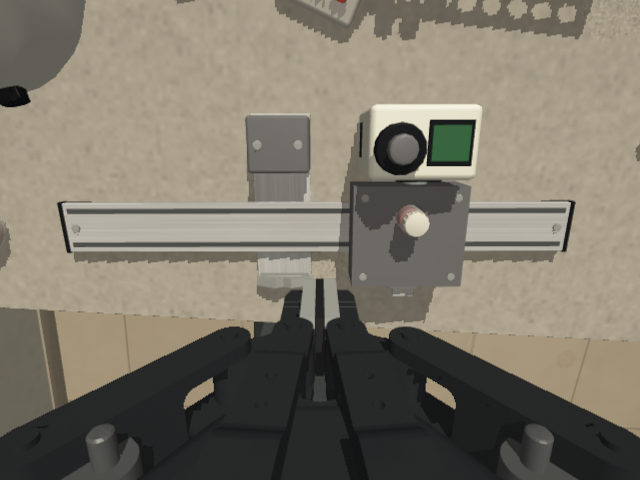

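The carriage (408,234) stands centred before the reader (425,142), the vial (413,220) is in its pocket, the button (403,148) is back at 101 mm, and the robot is clear.

```bash
python3 -c "
from workcell import *
print(job_done())"
```

```text
the job is handed in; nothing more can be done
None
```

The carriage is in the reader's detent, about 0.4 mm from centre by the wrist camera. The start button was pressed fully down and has sprung back, and the job is handed in; no verdict came back.

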